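# Press a push-on cap home on a medicine vial

### The job

One amber vial stands on the bench with its white cap still standing proud on the neck. Keeping it upright, set it in the nest of the hand press and work it down (it is a snug fit, a twist helps) until it stands fully on the bottom, let go of it, then swing the press's upper handle over and close it down towards the lower handle until the cap gives and snaps home. Finish with the handle raised past upright again and the capped vial left in the nest; push the cap on with the press only, and do not knock the other things about.

Things in the scene. Friction and masses are not known exactly. Their poses are not given: they have to be found in the camera images.
- vial: the vial to cap: upright amber glass cylinder, 46 mm diameter, paper label, loose, about 0.13 kg; origin at the centre of its underside, z up its axis. Straight body up to 59 mm, then neck (23 mm) and flange (29 mm, top at 78 mm). White ribbed cap, 35 mm diameter, 12 mm high, standing proud: 8 mm more neck shows under it than on the finished vials; its top is at 89 mm, when home at 81 mm
- vial_grip (a point): point on the vial's axis 50 mm above its underside, where it is best gripped (46 mm wide): fingertips no more than 25 mm below this point stay clear of the nest's sleeve, and the proud cap's top is 39 mm above it
- cap (a joint): how far the cap is pushed down on the vial, m: 0 = standing proud, 0.008 = home. Pushing is easy at first, resistance rises to a peak of about 33 N on the cap at about 0.003, falls off and gives way at 0.007: there the cap snaps home and stays
- press: hand press of grey enamelled metal bolted to the bench, 86 mm wide, 320 mm long; origin on the bench under the centre of the nest, z up, x from nest to hinge, -x towards the free ends of its two handles. Two hinge cheeks stand 90 mm behind the nest axis (+x), 46 mm wide over all, 130 mm high
- nest (a point): centre of the nest's floor, 12 mm above the bench: the vial's underside comes to stand here. Four sprung rubber studs 9 mm above this floor grip the vial: pushing it straight down takes about 15 N as it enters between them and 9 N from there to the floor, a third less while it is being turned
- sleeve (a point): centre of the mouth of the nest's aluminium sleeve, 22 mm above the nest's floor, z up. Inside diameter 48.6 mm; the top 8 mm is flared to 56 mm; 69 mm outside diameter at the rim. The vial's foot is 43 mm wide, rounded
- lower_handle (a point): middle of the black grip of the fixed lower handle, 145 mm in front (-x) of the nest axis, 32 mm above the bench; the grip is 22 mm thick and 92 mm long, along the press's x
- hinge (a point): middle of the horizontal hinge pin (which runs along the press's y), 90 mm behind the nest axis and 113 mm above the bench
- handle (a joint): angle of the upper handle, rad: 0 = closed on its stop (level, above the lower handle), grows as it is raised, pi/2 = upright, 2.0 = leaning back on its stop. Starts at 1.72 to 1.98. A stiff hinge: let go, it stays put above about 1.1 and sinks slowly when lower. It meets a proud cap at about 0.09 and has it home at 0; that takes about 12 N down at the cross grip at the peak
- pad (a point): centre of the face of the round steel pressing pad (36 mm), fixed under the upper handle 90 mm from the hinge pin and 20 mm below the handle's axis
- cross_grip (a point): centre of the black cross grip at the free end of the upper handle, 215 mm from the hinge pin: a cylinder 26 mm thick and 86 mm long, parallel to the hinge pin, free to turn on its pin in a fork (prongs 92 mm apart inside, open 50 mm back from the grip's axis). It moves on a circle about the hinge pin, 328 mm above the bench when upright, 113 mm when closed
- vial_done: bystander: a finished vial of the same kind, 81 mm high, cap already home; it stands near the vial to be capped
- vial_spare: bystander: another finished vial, 81 mm high, cap home, farther back on the right
- tape: bystander: roll of packing tape lying flat, 104 mm across, 45 mm high, front left
- carton: bystander: white medicine carton 75 x 130 x 60 mm, left
- carton_b: bystander: white medicine carton 60 x 105 x 45 mm, back left
- tablet_jar: bystander: white tablet jar, 68 mm diameter, 95 mm high, behind the press
- stapler: bystander: desk stapler, 135 mm long, 60 mm high, behind the press
- marker: bystander: black marker pen lying flat, 135 mm long, 18 mm thick, front left

How it is judged (in metres and radians):
On the way, in this order (a step that is already met when the one before it is completed fails the run):
1. the vial stands fully down and upright in the nest, let go, its cap still proud (z of vial in the frame of nest below 0.0025 m and horizontal distance between vial and nest below 0.004 m and angle between vial's own z axis and vertical below 0.08 rad and contact force between the fingers and vial below 0.3 N and value of joint cap below 0.003 m), for 0.2 s.
2. the handle is closed and has snapped the cap home on the vial in the nest (value of joint cap above 0.007 m and value of joint handle below 0.06 rad and z of vial in the frame of nest below 0.0025 m and horizontal distance between vial and nest below 0.004 m), for 0.1 s.
At the end, for the whole second after the job is handed in: the cap is home (pushed down more than 7 of its 8 mm), the vial stands upright (within 4.5 degrees) on the floor of the nest (within 3 mm of it, 4 mm of its centre), and the upper handle is at rest past upright (more than 1.57 rad) (value of joint cap above 0.007 m and value of joint handle above 1.57 rad and velocity of joint handle between -0.1 and 0.1 rad/s and z of vial in the frame of nest below 0.003 m and horizontal distance between vial and nest below 0.004 m and angle between vial's own z axis and vertical below 0.08 rad and linear speed of vial below 0.02 m/s); the robot touches nothing.
It fails at once if the cap is pushed on without the press (it travels down while the handle stands open) (value of joint cap between 0.0035 and 0.0068 m and value of joint handle above 0.25 rad).
It fails at once if the vial is tipped more than 30 degrees (angle between vial's own z axis and vertical above 0.52 rad).
It fails at once if another thing on the bench is moved by more than 40 mm or knocked over (distance of any of vial_done, vial_spare, tape, carton, carton_b, tablet_jar, stapler, marker from where it was at the start of the episode above 0.04 m or angle between any of vial_done, vial_spare, tablet_jar's own z axis and vertical above 0.5 rad).
It also fails if it takes over 69 s, if anything falls off the work surface, if the arm or the gripper's body presses on something with over 40 N, if the wrist force passes 120 N, or if a joint passes its speed limit or range.

### The arm

A 7-joint arm with a two-finger parallel gripper is mounted at the origin on the work surface. World frame = base frame: x ahead of the robot, y to its left, z up, the work surface at z = 0. Lengths are in mm, angles in degrees, forces in N, time in s.
With the tool pointing down it reaches from about 425 to 875 mm from the base axis. Payload 9.9 kg.
Tool frame: the origin (TCP) lies at the very end of the fingers, on their centre line; the grasp point (between the pads) lies 19 mm behind it (arm.tcp_to_grasp is the distance from the TCP to the grasp point, in mm); z points along the fingers, y is the line along which they close (so a half turn about z gives the same grasp; the last joint's range is limited). The gripper opens to 85 mm and grips with 20 to 120 N. Pads are 22 mm wide; open, the fingers measure 114 mm over their backs; the gripper's body (76 mm by 85 mm) begins 54 mm behind the grasp point. The pads swing forward as they close: fully open they stand 13 mm farther back than shut.
Start: joints at [-70.176, 32.985, 1.427, 82.34, -0.859, 64.687, -3.237], TCP at [281.258, 613.614, 231.289] pointing down, gripper open.
Joint ranges: [-157.87, 157.87], [-19.46, 123.44], [-87.15, 90], [11.01, 140.99], [-62.26, 242.26], [9.8, 113.94], [-161.44, 161.44]. Speed limits (degrees/s): [127.2, 127.2, 172.46, 172.46, 180, 180, 180].

### API

Orientations are given as [roll, pitch, yaw] about the fixed x, y, z axes, in that order (R = Rz(yaw) Ry(pitch) Rx(roll)).
In Python, from plant import arm gives the robot as it stands. The module is installed in compiled form; this text tells all that it offers.
- The arm moves only by the shell command python3 -m pendant 'ROWS'. ROWS is JSON, a list of rows, each a list of 7 numbers: the shift along the tool's x, y, z in mm, then the turn, a rotation vector about the tool's x, y, z in degrees, then the opening in per cent of the stroke, from 0 (shut) to 100 (fully open). In form: [[x, y, z, ax, ay, az, fingers], ...]. A call has 1 to 12 rows; each row is the pose to reach, as a shift and turn from the pose commanded when the call began, along the tool's axes at that moment; what a row does not reach only later rows make up. A row lasts 1/12 s, in which the tool goes at most 41.7 mm and 7.16 degrees, less where a joint would pass 70% of its speed; a pose out of reach is approached as far as the arm can. A call with a gripper value outside its range is refused whole. The fingers move at their own pace and stop on an object; the grip force is fixed at half the most. Time passes only in rows, so rows that repeat a pose let the fingers close. It gives the time, the measured TCP pose, the force, the opening and the grip force at its end, in the units of the state.
- arm.get_state(): the state, without advancing time (a new reading comes with each control period).
- arm.snapshot(name): name is "scene" or "top" or "wrist"; returns (picture, depth): 384x512x3 uint8, red, green, blue; 384x512 float32, mm along the optical axis (not along the pixel's ray), 0 where there is no reading.
- arm.camera_params(name): a dict with "K" (3x3 intrinsics, pixels), "rvec" (rotation vector, rad) and "tvec" (3), from world to camera coordinates, as OpenCV has them. Camera axes: x right, y down, z forward; pixel columns grow to the right and rows downward; lengths in mm; the calibration is good to about 2 mm. A picture is of the moment at which its call begins: read the wrist's pose just before it. camera_params takes no time and is no camera call; for the wrist camera it gives the pose at the moment of the call.
- arm.finish_job(): hands the job in; it is judged then, once.
The state is a dict: "clock": time; "joint_pos": joint angles; "joint_vel": joint speeds; "joint_efforts": joint torques, N m; "tool_pos": TCP position; "orientation": TCP orientation; "wrist_force": force on the tool from outside, world axes, zero at the start; "ft_torque": the same for the moment, N m; "grip_width": finger opening in mm; "finger_force": force on a finger pad.
Only numpy, scipy, OpenCV 4.12 (cv2) and the standard library are available. Lean on these libraries where they do the work, as an engineer would, in place of code of your own. Each camera call takes 0.05 s, during which the arm holds its last target. There are 200 camera calls.

## Working session

There is one attempt and no reset: what is moved stays moved. The work goes in short steps, Python scripts to look and compute and a shell command to move; the robot and the scene stay as the last step left them, time stands still between calls to the robot, and variables do not carry over. Pictures are saved under pics/ and viewed, at most 10 in all, crops included, and the job is handed in when it is done.

```bash
mkdir -p pics; cat > h.py <<'E'
import numpy as np, cv2
from scipy.spatial.transform import Rotation as R
from plant import arm
def snap(n,f):
    P=arm.camera_params(n); im,d=arm.snapshot(n)
    cv2.imwrite('pics/'+f+'.png',cv2.cvtColor(im,cv2.COLOR_RGB2BGR)); np.savez('pics/'+f+'.npz',im=im,d=d,**P); return im,d,P
def load(f):
    z=np.load('pics/'+f+'.npz'); return z['im'],z['d'],{k:z[k] for k in('K','rvec','tvec')}
def world(u,v,d,P):
    u,v,d=map(np.asarray,(u,v,d)); c=np.linalg.inv(P['K'])@np.stack([u*d,v*d,d*1.0]).reshape(3,-1)
    Rm=cv2.Rodrigues(P['rvec'])[0]; return (Rm.T@(c-P['tvec'].reshape(3,1))).T
def plane(u,v,z,P):
    Rm=cv2.Rodrigues(P['rvec'])[0]; c=-Rm.T@P['tvec'].reshape(3); r=Rm.T@np.linalg.inv(P['K'])@[u,v,1]; return c+r*(z-c[2])/r[2]
def tool(dw):  # world shift -> tool axes
    s=arm.get_state(); return R.from_euler('xyz',s['orientation'],degrees=True).inv().apply(dw)
E
python3 - <<'E'
from h import *
s=arm.get_state();print(s)
for n in('top','scene'):
    im,d,P=snap(n,n+'0')
    print(n,P['K'].tolist(), (-cv2.Rodrigues(P['rvec'])[0].T@P['tvec'].reshape(3)).round())
a=cv2.imread('pics/top0.png');b=cv2.imread('pics/scene0.png')
cv2.imwrite('pics/both.png',cv2.resize(np.vstack([a,b]),None,fx=.78,fy=.78))
E
```

```text
{'clock': 0.0, 'joint_pos': array([-70.17637066,  33.03360714,   1.42279748,  82.38654556,
        -0.85860672,  64.68859759,  -3.23663653]), 'joint_vel': array([-0.06924927, -0.03149559,  0.08880129,  0.03845003, -0.01706857,
        0.05483547, -0.03863666]), 'joint_efforts': array([ 8.18018470e-04, -7.65747929e+01,  2.25100033e+00, -2.85966396e+01,
        1.53616728e-02,  1.29318368e-02,  6.75313390e-05]), 'tool_pos': array([281.05594163, 613.18808559, 230.43062817]), 'orientation': array([-1.79901974e+02,  5.55538589e-03,  1.55378424e+02]), 'wrist_force': array([ 0.49582015, -1.33949379,  0.85972239]), 'ft_torque': array([ 0.00600956, -0.04223423, -0.00491604]), 'finger_force': 0.0, 'grip_width': 85.03711576181414}
top [[493.38582571870495, 0.0, 258.0899490952989], [0.0, 493.38582571870495, 186.98881226290106], [0.0, 0.0, 1.0]] [ 350.  -16. 1535.]
scene [[474.16348341951704, 0.0, 253.96544294381204], [0.0, 474.16348341951704, 191.67530729771292], [0.0, 0.0, 1.0]] [1127. -744.  998.]
```

View pics/top0.png

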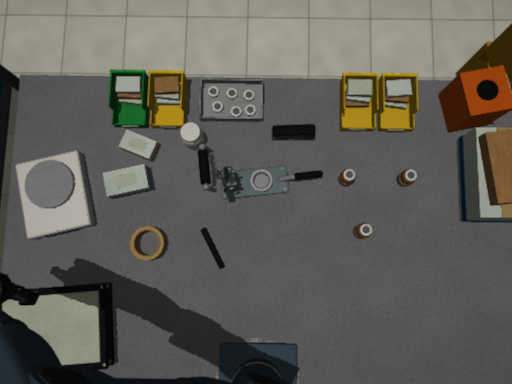

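View pics/scene0.png

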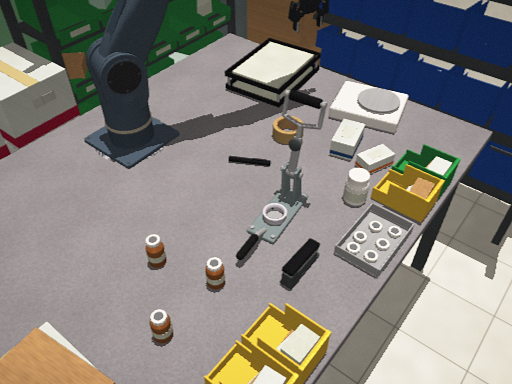

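The top view shows the press nest at about (262,180), its hinge to the left (+y) and handles to the right. The cross grip is at (206,168). Amber vials stand at (347,177), (408,177) and (363,231). Next I measure vial heights, the nest and the press axis.

```bash
python3 - <<'E'
from h import *
im,d,P=load('top0')
hsv=cv2.cvtColor(im,cv2.COLOR_RGB2HSV)
for u,v in((347,177),(408,177),(363,231)):
    s=np.s_[v-12:v+13,u-12:u+13]; vv,uu=np.mgrid[s]
    w=world(uu.ravel(),vv.ravel(),d[s].ravel(),P); m=w[:,2]>70
    print((u,v),'top z',np.percentile(w[m,2],[50,90]).round(1),'xy',w[m,:2].mean(0).round(1),m.sum())
vv,uu=np.mgrid[140:205,185:330]; w=world(uu.ravel(),vv.ravel(),d[140:205,185:330].ravel(),P)
# nest sleeve rim z ~34
g=plane(262,180,34,P);print('nest guess',g)
m=(np.hypot(w[:,0]-g[0],w[:,1]-g[1])<45)&(abs(w[:,2]-34)<5); c=cv2.minEnclosingCircle(w[m,:2].astype(np.float32));print('rim',c,m.sum(),np.median(w[m,2]))
# lower handle black grip
m=(w[:,2]>15)&(w[:,2]<55)&(hsv[140:205,185:330,2].ravel()<50)&(uu.ravel()>290)
print('lower',w[m].mean(0),m.sum()); print(cv2.minAreaRect(w[m,:2].astype(np.float32)))
m=(w[:,2]>250);print('high',m.sum(),w[m].mean(0),w[m].min(0),w[m].max(0));print(cv2.minAreaRect(w[m,:2].astype(np.float32)))
m=(w[:,2]>18)&(w[:,2]<30);print('z', np.percentile(w[:,2],[5,50]))
# scene view of vials
im,d,P=load('scene0')
for u,v in((155,242),(214,264),(160,316)):
    s=np.s_[v-15:v+8,u-14:u+15]; vv,uu=np.mgrid[s]
    w=world(uu.ravel(),vv.ravel(),d[s].ravel(),P); m=w[:,2]>60
    print((u,v),'maxz',np.percentile(w[m,2],[80,95,99]).round(1),w[m,:2].mean(0).round())
E
```

```text
(347, 177) top z [82.7 87.3] xy [ 618.4 -264. ] 116
(408, 177) top z [83. 87.] xy [ 615.3 -438.3] 121
(363, 231) top z [90.3 95.5] xy [ 450.3 -295.5] 135
nest guess [604.3232958   -3.80173879  34.        ]
rim ((606.4033813476562, -1.8325504064559937), 33.539329528808594) 139 34.11491523087909
lower [ 622.48049589 -145.56558368   41.84355012] 177
((623.1399536132812, -145.28990173339844), (19.083906173706055, 86.95275115966797), 4.465966701507568)
high 702 [572.03503045 123.10991103 390.34679739] [350.48110152 -16.15277544 250.56398306] [ 646.0230494   155.74646675 1534.68711951]
((488.19427490234375, 84.63058471679688), (335.8328552246094, 60.86954116821289), 25.924692153930664)
z [-3.45326451  3.69987496]
(155, 242) maxz [88.8 90.9 92.7] [ 464. -313.]
(214, 264) maxz [ 82.   83.8 997.8] [ 631. -273.]
(160, 316) maxz [ 82.1  83.6 632.8] [ 629. -448.]
```

```bash
python3 -m pendant '[[-307,-336,0,0,0,58.5,100],[-307,-336,0,0,0,58.5,100],[-307,-336,0,0,0,58.5,100],[-307,-336,0,0,0,58.5,100],[-307,-336,0,0,0,58.5,100],[-307,-336,0,0,0,58.5,100],[-307,-336,0,0,0,58.5,100],[-307,-336,0,0,0,58.5,100],[-307,-336,0,0,0,58.5,100],[-307,-336,0,0,0,58.5,100],[-307,-336,0,0,0,58.5,100],[-307,-336,0,0,0,58.5,100]]'
python3 - <<'E'
from h import *
im,d,P=load('top0')
# cap centre by white ring region at z 89
h=cv2.cvtColor(im,cv2.COLOR_RGB2HSV)[219:243,351:376]; m=((h[...,1]<60)&(h[...,2]>120)).astype(np.uint8)
v,u=np.nonzero(m);(c,r)=cv2.minEnclosingCircle(np.stack([u,v],1).astype(np.float32));print(c,r,m.sum(),plane(c[0]+351,c[1]+219,89,P))
print(tool([450-arm.get_state()['tool_pos'][0],-296-arm.get_state()['tool_pos'][1],0]),arm.get_state()['joint_pos'])
E
```

```text
clock: 1.1
tool_pos: [422.0, 172.4, 231.7]
orientation: [180.0, 0.1, 96.3]
wrist_force: [0.4, -0.4, 0.2]
grip_width: 85.4
finger_force: 0.0
(14.5, 10.5) 6.041623115539551 76 [ 453.65496731 -308.83163917   89.        ]
[-468.67673904  -23.81736289    1.20951108] [-45.28593878  15.34526984  21.94274608 114.39972806  -7.05623851
  51.53823877 -13.32638789]
```

```bash
python3 -m pendant '[[-473,-19,0,0,0,0,100],[-473,-19,0,0,0,0,100],[-473,-19,0,0,0,0,100],[-473,-19,0,0,0,0,100],[-473,-19,0,0,0,0,100],[-473,-19,0,0,0,0,100],[-473,-19,0,0,0,0,100],[-473,-19,0,0,0,0,100],[-473,-19,0,0,0,0,100],[-473,-19,0,0,0,0,100],[-473,-19,0,0,0,0,100],[-473,-19,0,0,0,0,100]]'
python3 - <<'E'
from h import *
print(arm.get_state()['joint_pos']);P=arm.camera_params('wrist');print((-cv2.Rodrigues(P['rvec'])[0].T@P['tvec'].reshape(3)).round(),cv2.Rodrigues(P['rvec'])[0].round(2))
snap('wrist','w1')
E
```

```text
clock: 2.1
tool_pos: [457.2, -297.6, 231.3]
orientation: [-180.0, 0.2, 96.6]
wrist_force: [-0.1, 0.0, -0.5]
grip_width: 85.7
finger_force: 0.0
[  8.17398496  24.19862892  29.11572107 102.88403455 -13.67254092
  56.33826529  49.35283782]
[ 450. -230.  375.] [[ 0.99  0.11 -0.  ]
 [ 0.11 -0.96  0.27]
 [ 0.03 -0.27 -0.96]]
```

View pics/w1.png

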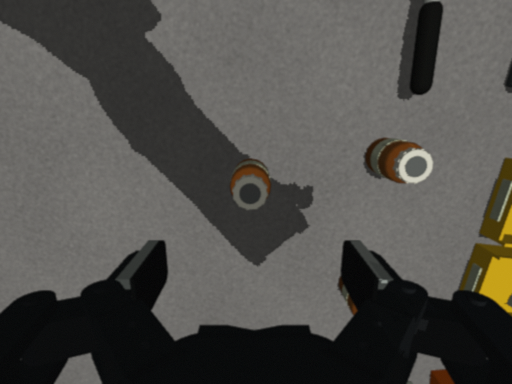

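The wrist view shows the proud vial at (250,190), in the arm's shadow, with a clear approach. A finished vial is at (412,163).

```bash
cat >> h.py <<'E'
def topcircle(f,u,v,z,r=40,tol=4):
    im,d,P=load(f); s=np.s_[max(v-r,0):v+r,max(u-r,0):u+r]; vv,uu=np.mgrid[s]
    w=world(uu.ravel(),vv.ravel(),d[s].ravel(),P); m=abs(w[:,2]-z)<tol
    c,rad=cv2.minEnclosingCircle(w[m,:2].astype(np.float32)); return np.array(c),rad,m.sum(),np.median(w[m,2])
E
python3 - <<'E'
from h import *
c,r,n,z=topcircle('w1',250,190,89);print(c,r,n,z)
print(plane(250,192,89,load('w1')[2]))
s=arm.get_state();print(tool([c[0]-s['tool_pos'][0],c[1]-s['tool_pos'][1],31-s['tool_pos'][2]]))
E
```

```text
[ 453.72698975 -308.22238159] 18.361356735229492 924 89.86353118229741
[ 454.45189734 -307.19036849   89.        ]
[ -8.72643058  -4.34909407 200.3019166 ]
```

```bash
python3 -m pendant '[[-9.5,-4.5,30,0,0,0,100],[-9.5,-4.5,70,0,0,0,100],[-9.5,-4.5,110,0,0,0,100],[-9.5,-4.5,145,0,0,0,100],[-9.5,-4.5,175,0,0,0,100],[-9.5,-4.5,195,0,0,0,100],[-9.5,-4.5,200,0,0,0,100],[-9.5,-4.5,200,0,0,0,100],[-9.5,-4.5,200,0,0,0,40],[-9.5,-4.5,200,0,0,0,40],[-9.5,-4.5,200,0,0,0,20],[-9.5,-4.5,200,0,0,0,20]]'
python3 -m pendant '[[0,0,0,0,0,0,20],[0,0,0,0,0,0,20],[0,0,0,0,0,0,20],[0,0,0,0,0,0,20],[0,0,-10,0,0,0,20],[0,0,-40,0,0,0,20],[0,0,-75,0,0,0,20],[0,0,-105,0,0,0,20],[0,0,-120,0,0,0,20],[0,0,-120,0,0,0,20]]'
```

```text
clock: 3.15
tool_pos: [455.5, -302.0, 33.0]
orientation: [179.9, 0.1, 96.9]
wrist_force: [-0.3, 1.5, 8.3]
grip_width: 44.6
finger_force: 60.0
clock: 3.98
tool_pos: [456.2, -302.9, 155.8]
orientation: [179.7, 0.2, 96.9]
wrist_force: [0.6, -0.7, -2.7]
grip_width: 44.4
finger_force: 61.7
```

```bash
python3 -m pendant '[[20,16,0,0,0,0,20],[50,40,0,0,0,0,20],[82,65,0,0,0,0,20],[114,91,0,0,0,0,20],[146,117,0,0,0,0,20],[178,142,0,0,0,0,20],[205,164,0,0,0,0,20],[224,179,0,0,0,0,20],[231,185,0,0,0,0,20],[231,185,0,0,0,0,20],[231,185,0,0,0,0,20]]'
python3 - <<'E'
from h import *
snap('wrist','w2');snap('scene','s2')
P=load('w2')[2];a=[]
for i in range(4):
    s=arm.get_state();a.append(s['tool_pos'])
print(np.round(a,1),s['joint_pos'].round(1))
E
```

```text
clock: 4.9
tool_pos: [610.0, -50.8, 150.9]
orientation: [-179.9, 0.0, 96.9]
wrist_force: [0.3, -1.1, -2.0]
grip_width: 44.7
finger_force: 61.7
[[609.7 -52.3 151.4]
 [609.7 -52.3 151.4]
 [609.7 -52.3 151.4]
 [609.7 -52.3 151.4]] [-16.3  34.8  27.4  98.8 -19.6  51.3  26. ]
```

View pics/w2.png

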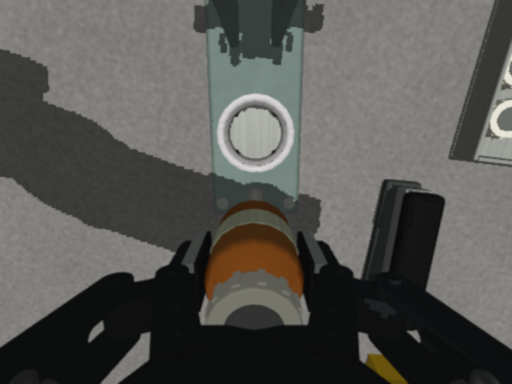

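View pics/s2.png

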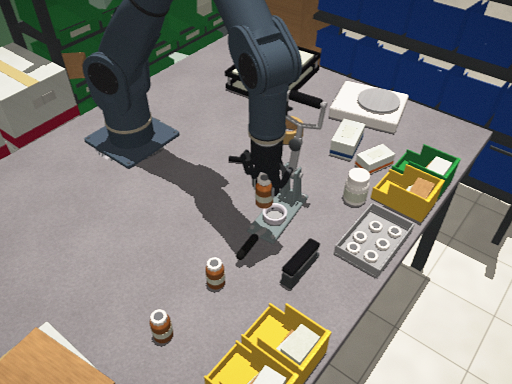

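The wrist view shows the sleeve rim centred near (256,133), and the held vial at about (255,255) with part of its cap in view. I fit both from this one picture.

```bash
python3 - <<'E'
from h import *
from scipy.optimize import least_squares
im,d,P=load('w2')
h=cv2.cvtColor(im,cv2.COLOR_RGB2HSV)
m=((h[...,1]<40)&(h[...,2]>150)).astype(np.uint8); m[:85]=0;m[180:]=0;m[:,:205]=0;m[:,305:]=0
cs=max(cv2.findContours(m,cv2.RETR_EXTERNAL,cv2.CHAIN_APPROX_NONE)[0],key=cv2.contourArea)
e=cv2.fitEllipse(cs);print(e)
q=np.array([plane(u,v,34,P)[:2] for u,v in cs[:,0]])
f=lambda q:least_squares(lambda p:np.hypot(q[:,0]-p[0],q[:,1]-p[1])-p[2],[*q.mean(0),30],loss='soft_l1').x
n=f(q);print('sleeve',n)
c,r,k,z=topcircle('w2',256,133,34,45,3);print('depth rim',c,r,k,z)
m=(h[...,0]<20)&(h[...,1]>130)&(h[...,2]>60); m[:200]=0;m[330:]=0;m[:,:195]=0;m[:,310:]=0
v,u=np.nonzero(m);w=world(u,v,d[v,u],P);print(len(w),w.min(0),w.max(0))
k=(d[v,u]>0)
x=least_squares(lambda p:np.hypot(w[k,0]-p[0],w[k,1]-p[1])-23,np.array([610,-52]),loss='soft_l1').x;print('vial',x)
t=arm.get_state()['tool_pos'];print('tcp',t); print('vial-tcp',tool([*(x-t[:2]),0]),'nest-vial tool',tool([*(n[:2]-x),0]))
# press axis: base plate edges -> direction nest to lower grip
print('nest-vial',n[:2]-x)
E
```

```text
((255.11280822753906, 132.50320434570312), (77.22244262695312, 78.80252075195312), 5.351216793060303)
sleeve [ 6.05106511e+02 -4.30722634e-01  3.37380818e+01]
depth rim [ 6.04889648e+02 -3.02082777e-01] 33.70431900024414 1963 34.290910458180385
4094 [589.19148679 -65.20737344 122.99695962] [633.3263844   16.37603259 294.32357129]
vial [611.04955736 -60.62412179]
tcp [609.67627468 -52.32795065 151.382056  ]
vial-tcp [-8.39987459e+00  3.92955116e-01  7.34138664e-03] nest-vial tool [ 6.04752631e+01  1.14215174e+00 -5.61248543e-02]
nest-vial [-5.94304661 60.19339915]
```

```bash
python3 - <<'E'
from h import *
from scipy.optimize import least_squares
im,d,P=load('w2')
vv,uu=np.mgrid[195:335,190:320]; w=world(uu.ravel(),vv.ravel(),d[195:335,190:320].ravel(),P)
for lo,hi,R0 in((126,140,23),(140,155,23),(155,172,23),(203,209,17.5)):
    k=(w[:,2]>lo)&(w[:,2]<hi)&(w[:,1]>-75)&(w[:,1]<-25)&(abs(w[:,0]-611)<22)
    if k.sum()<20: print(lo,k.sum());continue
    r=least_squares(lambda p:np.hypot(w[k,0]-p[0],w[k,1]-p[1])-R0,[610,-55],loss='soft_l1');print(lo,k.sum(),r.x.round(1),abs(r.fun).mean().round(2))
k=(w[:,1]>-80)&(w[:,1]<-25)&(abs(w[:,0]-611)<22);print(np.histogram(w[k,2],bins=range(110,225,5)))
E
```

```text
126 388 [610.6 -57.3] 0.16
140 615 [610.6 -56.6] 0.15
155 1315 [611.2 -56.9] 0.76
203 3602 [611.4 -61.5] 3.44
(array([   0,    0,  108,  146,  165,  104,  164,  214,  237,  307,  464,
        378,  432,  871, 2356,  644,  168,  428,  752, 3326,    3,   58]), array([110, 115, 120, 125, 130, 135, 140, 145, 150, 155, 160, 165, 170,
       175, 180, 185, 190, 195, 200, 205, 210, 215, 220]))
```

```bash
python3 -m pendant '[[0,0,0,0,0,7,20],[0,0,0,0,0,14,20],[0,0,0,0,0,21,20],[0,0,0,0,0,28,20],[0,0,0,0,0,35,20],[0,0,0,0,0,42,20],[0,0,0,0,0,49,20],[0,0,0,0,0,56,20],[0,0,0,0,0,63,20],[0,0,0,0,0,70,20],[0,0,0,0,0,77,20],[0,0,0,0,0,80,20]]'
python3 -m pendant '[[0,0,0,0,0,7,20],[0,0,0,0,0,14,20],[0,0,0,0,0,21,20],[0,0,0,0,0,28,20],[0,0,0,0,0,35,20],[0,0,0,0,0,42,20],[0,0,0,0,0,49,20],[0,0,0,0,0,56,20],[0,0,0,0,0,62,20],[0,0,0,0,0,66,20],[0,0,0,0,0,66,20]]'
python3 - <<'E'
from h import *
snap('wrist','w3')
s=arm.get_state();print(s['tool_pos'],s['orientation'],s['joint_pos'].round(1))
o=R.from_euler('xyz',s['orientation'],degrees=True).apply([-4.8,.3,0]);print('vial',s['tool_pos']+o)
print(tool([*(np.array([605,-.4])-s['tool_pos'][:2]-o[:2]),0]))
im,d,P=load('w3')
w=world(*[a.ravel() for a in np.mgrid[0:384,0:512][::-1]],d.ravel(),P)
from scipy.optimize import least_squares
k=(w[:,2]>124)&(w[:,2]<155)&(np.hypot(w[:,0]-607,w[:,1]+49)<35);print(k.sum())
print(least_squares(lambda p:np.hypot(w[k,0]-p[0],w[k,1]-p[1])-23,[607,-49],loss='soft_l1').x)
E
```

```text
clock: 6.0
tool_pos: [610.0, -51.9, 151.5]
orientation: [180.0, 0.0, 16.3]
wrist_force: [0.2, -0.2, -2.7]
grip_width: 44.5
finger_force: 61.6
clock: 6.92
tool_pos: [610.1, -51.8, 151.3]
orientation: [180.0, -0.0, -49.5]
wrist_force: [0.5, -1.4, -2.2]
grip_width: 44.4
finger_force: 61.6
[610.17929601 -51.68466754 151.40391402] [ 1.79972431e+02 -1.57177347e-02 -4.92006620e+01] [-34.   50.1  67.6  99.3 -50.4  66.9 -90.5]
vial [606.81581843 -48.24707868 151.4027416 ]
[-3.74068391e+01 -2.98892609e+01 -2.46432817e-02]
1071
[606.42977344 -46.774181  ]
```

```bash
python3 -m pendant '[[-12,-10,0,0,0,0,20],[-26,-21,0,0,0,0,20],[-36.7,-29.8,0,0,0,0,20],[-36.7,-29.8,15,0,0,0,20],[-36.7,-29.8,35,0,0,0,20],[-36.7,-29.8,55,0,0,0,20],[-36.7,-29.8,67,0,0,0,20],[-36.7,-29.8,72,0,0,0,20],[-36.7,-29.8,72,0,0,0,20],[-36.7,-29.8,72,0,0,0,20]]'
python3 - <<'E'
from h import *
from scipy.optimize import least_squares
im,d,P=snap('wrist','w4')
s=arm.get_state();print(s['tool_pos'],s['joint_pos'].round(1))
w=world(*[a.ravel() for a in np.mgrid[0:384,0:512][::-1]],d.ravel(),P)
for lo,hi,r0 in((50,85,23),(31,37,None)):
    k=(w[:,2]>lo)&(w[:,2]<hi)&(np.hypot(w[:,0]-605,w[:,1]+.5)<(28 if r0 else 40))
    g=(lambda p:np.hypot(w[k,0]-p[0],w[k,1]-p[1])-23) 
    if r0: print('vial',k.sum(),least_squares(g,[605,0],loss='soft_l1').x)
    else:
        r=np.hypot(w[k,0]-605,w[k,1]);kk=np.nonzero(k)[0];print('rim',k.sum(),w[kk,:2].min(0),w[kk,:2].max(0),least_squares(lambda p:np.clip(np.hypot(w[kk,0]-p[0],w[kk,1]-p[1])-34.5,0,9)*5+np.clip(28-np.hypot(w[kk,0]-p[0],w[kk,1]-p[1]),0,9)*5,[605,0]).x)
E
```

```text
clock: 7.8
tool_pos: [609.5, -3.5, 79.8]
orientation: [-180.0, -0.0, -49.1]
wrist_force: [-0.6, -1.0, -1.2]
grip_width: 44.3
finger_force: 61.7
[609.75749208  -3.47555591  80.22555594] [-37.   54.3  63.6 103.6 -56.5  60.7 -90.2]
vial 1216 [605.78179622   1.474442  ]
rim 1689 [575.25267972 -33.78277986] [638.9200782   29.94411513] [604.48249766   1.09122944]
```

View pics/w4.png

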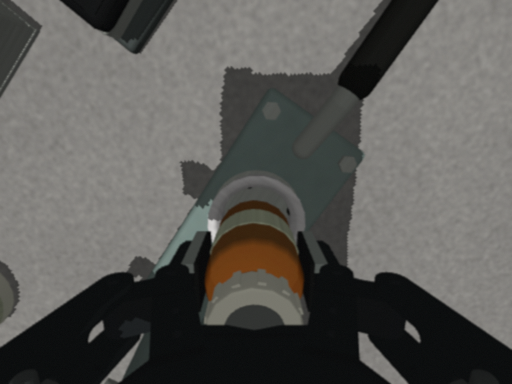

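The wrist view shows the vial over the sleeve mouth. The rim at about (256,215) and the body at (255,250) line up to within 1.5 mm, so I correct and lower.

```bash
python3 -m pendant '[[-0.4,1,2,0,0,0,20],[-0.4,1,6,0,0,0,20],[-0.4,1,10,0,0,0,20],[-0.4,1,14,0,0,0,20],[-0.4,1,18,0,0,0,20],[-0.4,1,22,0,0,0,20],[-0.4,1,22,0,0,0,20],[-0.4,1,22,0,0,0,20]]'
```

```text
clock: 8.52
tool_pos: [608.3, -3.4, 57.1]
orientation: [180.0, -0.0, -49.1]
wrist_force: [-0.2, -1.4, -1.7]
grip_width: 44.3
finger_force: 61.8
```

```bash
python3 -m pendant '[[0,0.5,1.5,0,0,5,20],[-0.1,0.9,3,0,0,10,20],[-0.2,1.4,4.5,0,0,15,20],[-0.3,1.8,6,0,0,20,20],[-0.5,2.3,7.5,0,0,25,20],[-0.7,2.7,9,0,0,30,20],[-0.5,2.3,10.5,0,0,25,20],[-0.3,1.8,11.5,0,0,20,20],[-0.2,1.4,12.5,0,0,15,20],[-0.1,0.9,12.5,0,0,10,20],[-0.1,0.9,12.5,0,0,10,20]]'
```

```text
clock: 9.43
tool_pos: [607.9, -5.1, 45.5]
orientation: [-180.0, -0.1, -58.9]
wrist_force: [-0.2, -5.0, 0.1]
grip_width: 44.0
finger_force: 61.9
```

```bash
python3 -m pendant '[[0,0.5,0.7,0,0,5,20],[-0.1,0.9,1.4,0,0,10,20],[-0.2,1.4,2.1,0,0,15,20],[-0.1,0.9,2.8,0,0,10,20],[0,0.5,3.2,0,0,5,20],[0,0,3.2,0,0,0,20],[0,0,3.2,0,0,0,20]]'
python3 - <<'E'
from h import *
s=arm.get_state();print(s['wrist_force'],s['tool_pos'])
E
```

```text
clock: 10.02
tool_pos: [608.9, -5.9, 45.0]
orientation: [-179.8, -0.2, -59.1]
wrist_force: [-3.3, -4.3, 25.4]
grip_width: 44.5
finger_force: 64.7
[-3.28913035 -4.33614746 25.38059789] [608.88256317  -5.90174062  44.9738571 ]
```

```bash
python3 -m pendant '[[0,0.5,0.5,0,0,5,20],[-0.1,0.9,1,0,0,10,20],[0,0.5,1,0,0,5,20],[0,0,1,0,0,0,20]]'
python3 -m pendant '[[0,0,-3,0,0,0,20],[0,0,-3,0,0,0,60],[0,0,-3,0,0,0,100],[0,0,-3,0,0,0,100],[0,0,-3,0,0,0,100],[0,0,-10,0,0,0,100],[0,0,-40,0,0,0,100],[0,0,-75,0,0,0,100],[0,0,-110,0,0,0,100],[0,0,-140,0,0,0,100],[0,0,-140,0,0,0,100]]'
python3 - <<'E'
from h import *
from scipy.optimize import least_squares
im,d,P=snap('wrist','w5');snap('scene','s5')
s=arm.get_state();print(s['tool_pos'],s['joint_pos'].round(1))
w=world(*[a.ravel() for a in np.mgrid[0:384,0:512][::-1]],d.ravel(),P)
k=(np.hypot(w[:,0]-605,w[:,1])<18)&(w[:,2]>80)&(w[:,2]<120);print(k.sum(),np.percentile(w[k,2],[5,50,90]))
kk=k&(abs(w[:,2]-np.percentile(w[k,2],80))<3);print(w[kk].mean(0),cv2.minEnclosingCircle(w[kk,:2].astype(np.float32)))
k=(np.hypot(w[:,0]-605,w[:,1])<40)&(abs(w[:,2]-34)<2.5);print('rim',k.sum(),cv2.minEnclosingCircle(w[k,:2].astype(np.float32)),np.median(w[k,2]))
E
```

```text
clock: 10.35
tool_pos: [609.3, -6.2, 44.9]
orientation: [-179.8, -0.3, -59.3]
wrist_force: [-5.3, -1.9, 35.9]
grip_width: 44.4
finger_force: 66.0
clock: 11.27
tool_pos: [609.7, -5.3, 186.8]
orientation: [-179.7, -0.3, -59.2]
wrist_force: [0.6, -0.9, 0.2]
grip_width: 85.4
finger_force: 0.0
[607.95235571  -3.69603385 181.85287516] [ -38.4   45.7   65.4   98.1  -45.2   66.7 -109.3]
1448 [ 97.60515269 103.03807735 103.99621647]
[605.79339259  -0.81454714 103.05808276] ((605.0724487304688, -0.05302221700549126), 17.913724899291992)
rim 840 ((605.6522216796875, -0.3115738332271576), 33.706809997558594) 34.42225983056229
```

View pics/w5.png

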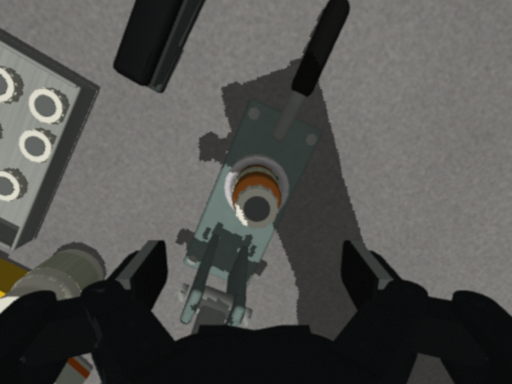

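The wrist view shows the vial standing centred in the sleeve at (257,205), cap proud, fingers clear. Next I locate the cross grip from top0 and s5.

```bash
python3 - <<'E'
from h import *
for f,s in(('top0',np.s_[135:200,185:225]),('scene0',np.s_[80:120,275:335]),('s5',np.s_[80:120,275:335])):
    im,d,P=load(f);vv,uu=np.mgrid[s];w=world(uu.ravel(),vv.ravel(),d[s].ravel(),P)
    k=(w[:,2]>290)&(w[:,2]<350)&(im[s].max(2).ravel()<60)
    print(f,k.sum(),w[k].mean(0).round(1),np.percentile(w[k],[2,98],axis=0).round(1).tolist(),np.round(cv2.minAreaRect(w[k,:2].astype(np.float32))[0],1),cv2.minAreaRect(w[k,:2].astype(np.float32))[1:])
im,d,P=load('s5');vv,uu=np.mgrid[160:260,230:310];w=world(uu.ravel(),vv.ravel(),d[160:260,230:310].ravel(),P)
k=(np.hypot(w[:,0]-607,w[:,1]+1)<17)&(w[:,2]>60)&(w[:,2]<130);print('cap',k.sum(),np.percentile(w[k,2],[50,80,95,99]))
im,d,P=load('w5')
w=world(*[a.ravel() for a in np.mgrid[0:384,0:512][::-1]],d.ravel(),P)
k=(np.hypot(w[:,0]-605.3,w[:,1])<17);print(np.histogram(w[k,2],bins=np.arange(90,110)))
w1=load('w1');w=world(*[a.ravel() for a in np.mgrid[0:384,0:512][::-1]],w1[1].ravel(),w1[2])
k=(np.hypot(w[:,0]-453.8,w[:,1]+307.8)<17);print(np.histogram(w[k,2],bins=np.arange(78,98)))
E
```

```text
top0 379 [586.3 137.4 331. ] [[534.4, 122.7, 298.6], [636.3, 152.6, 339.7]] [584.4 138.4] ((108.79981994628906, 26.400089263916016), 7.48447322845459)
scene0 331 [589.3 133.5 327.4] [[546.9, 123.0, 312.4], [629.8, 146.7, 336.4]] [583.5 136. ] ((105.22660827636719, 23.21548080444336), 7.798555374145508)
s5 229 [602.6 135.  327.9] [[572.9, 126.2, 315.2], [630.9, 147.8, 336.8]] [601.9 138.4] ((64.9314956665039, 23.13102912902832), 6.948418617248535)
cap 161 [100.00122532 103.2416881  105.36778528 106.82992718]
(array([  0,   0,   0,   0,   0,   0,   0,   0,   0,   0,   1,  83, 437,
       605, 141,   3,   0,   0,   0]), array([ 90,  91,  92,  93,  94,  95,  96,  97,  98,  99, 100, 101, 102,
       103, 104, 105, 106, 107, 108, 109]))
(array([  0,   2,   6,   2,   6,   0,   3,   3,   4,   8, 107, 351, 336,
        58,   1,   0,   0,   0,   0]), array([78, 79, 80, 81, 82, 83, 84, 85, 86, 87, 88, 89, 90, 91, 92, 93, 94,
       95, 96, 97]))
```

```bash
python3 -m pendant '[[0,0,-30,0,0,-6.5,100],[0,0,-65,0,0,-13,100],[0,0,-100,0,0,-20,100],[0,0,-135,0,0,-27,100],[0,0,-165,0,0,-34,100],[0,0,-180,0,0,-41,100],[0,0,-188,0,0,-48,100],[0,0,-188,0,0,-55,100],[0,0,-188,0,0,-61,100],[0,0,-188,0,0,-66.5,100],[0,0,-188,0,0,-66.5,100]]'
python3 - <<'E'
from h import *
s=arm.get_state();print(s['tool_pos'],s['orientation'],s['joint_pos'].round(1),tool(np.array([587.7,137.5,370])-s['tool_pos']))
E
```

```text
clock: 12.28
tool_pos: [607.1, -3.3, 367.5]
orientation: [-179.9, 0.1, 7.6]
wrist_force: [-0.4, 0.2, 0.6]
grip_width: 85.6
finger_force: 0.0
[607.12479473  -3.34114865 367.54641759] [-1.79944789e+02  1.00475517e-01  7.63168472e+00] [-34.1  29.8  53.3  80.7 -23.8  81.3 -63.2] [  -0.55269617 -142.17561087   -2.31561446]
```

```bash
python3 -m pendant '[[-0.5,-20,-2,0,0,0,100],[-0.5,-50,-2,0,0,0,100],[-0.5,-85,-2,0,0,0,100],[-0.5,-115,-2,0,0,0,100],[-0.5,-135,-2,0,0,0,100],[-0.5,-142,-2,0,0,0,100],[-0.5,-142,-2,0,0,0,100],[-0.5,-142,-2,0,0,0,100]]'
python3 - <<'E'
from h import *
im,d,P=snap('wrist','w6')
s=arm.get_state();print(s['tool_pos'],s['orientation'],s['joint_pos'].round(1))
w=world(*[a.ravel() for a in np.mgrid[0:384,0:512][::-1]],d.ravel(),P)
k=(w[:,2]>300)&(w[:,2]<345)&(im.max(2).ravel()<60)&(np.hypot(w[:,0]-588,w[:,1]-137.5)<70)
print(k.sum(),w[k].mean(0),np.percentile(w[k],[1,99],axis=0).round(1))
k&=w[:,2]>np.percentile(w[k,2],99)-6
if k.sum()>10: print(w[k].mean(0),cv2.minAreaRect(w[k,:2].astype(np.float32)))
E
```

```text
clock: 12.95
tool_pos: [588.7, 136.2, 370.1]
orientation: [179.9, 0.1, 7.3]
wrist_force: [-0.0, -0.9, -0.1]
grip_width: 85.3
finger_force: 0.0
[588.81795722 135.2929996  370.38403042] [1.79938313e+02 2.81283644e-02 7.19435190e+00] [-48.2  29.8  54.7  81.  -24.2  81.6 -76.4]
4684 [590.79599969 140.63391903 332.23859388] [[540.8 125.4 319.7]
 [631.3 155.8 336.2]]
[590.52539793 140.90734255 333.65523391] ((585.298095703125, 140.15733337402344), (90.53386688232422, 21.705873489379883), 7.068644046783447)
```

View pics/w6.png

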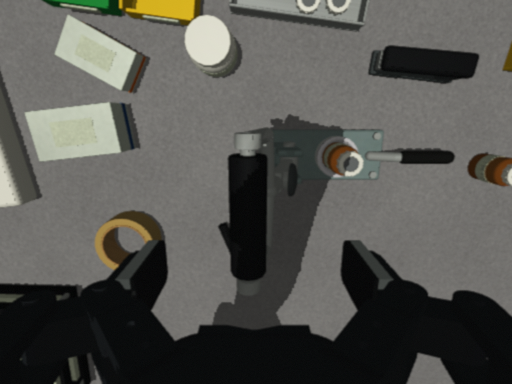

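The wrist view shows the cross grip as a dark cylinder, (248,155) to (248,275), between the open fingers. The vial is in the nest at (343,160). I shift slightly, descend and grip.

```bash
python3 -m pendant '[[-2.5,-4,10,0,0,0,100],[-2.5,-4,30,0,0,0,100],[-2.5,-4,50,0,0,0,100],[-2.5,-4,63,0,0,0,100],[-2.5,-4,68,0,0,0,100],[-2.5,-4,68,0,0,0,60],[-2.5,-4,68,0,0,0,30],[-2.5,-4,68,0,0,0,10],[-2.5,-4,68,0,0,0,10],[-2.5,-4,68,0,0,0,10],[-2.5,-4,68,0,0,0,10]]'
python3 - <<'E'
from h import *
s=arm.get_state();print(s['tool_pos'],s['wrist_force'])
E
```

```text
clock: 13.92
tool_pos: [586.1, 140.7, 303.4]
orientation: [-180.0, -0.1, 7.4]
wrist_force: [-1.3, 0.3, 4.9]
grip_width: 24.2
finger_force: 58.6
[586.14477639 140.68947097 303.4390349 ] [-1.34336335  0.32314402  4.90296829]
```

```bash
python3 -m pendant '[[0,24.3,-4.6,0,0,0,10],[0,50,-6.4,0,0,0,10],[0,77.9,-4.8,0,0,0,10],[0,105.3,0.3,0,0,0,10],[0,129.9,8.2,0,0,0,10],[0,153.3,19,0,0,0,10],[0,153.3,19,0,0,0,10],[0,153.3,19,0,0,0,10]]'
python3 - <<'E'
from h import *
s=arm.get_state();print(s['tool_pos'],s['wrist_force'],s['joint_pos'].round(1))
E
```

```text
clock: 14.58
tool_pos: [605.7, -13.7, 283.6]
orientation: [179.9, -0.0, 7.2]
wrist_force: [-0.6, -3.2, 3.9]
grip_width: 24.4
finger_force: 62.0
[605.71593012 -13.65445759 283.6314687 ] [-0.5604492  -3.16361328  3.94670399] [-33.   32.5  51.4  89.9 -26.3  70.4 -59.8]
```

```bash
python3 -m pendant '[[0,22,13.5,0,0,0,10],[0,42.2,29.5,0,0,0,10],[0,60.3,47.8,0,0,0,10],[0,76.1,68.2,0,0,0,10],[0,89.4,90.3,0,0,0,10],[0,99.9,113.9,0,0,0,10],[0,106.5,134.3,0,0,0,10],[0,110.2,151.1,0,0,0,10],[0,110.2,151.1,0,0,0,10],[0,110.2,151.1,0,0,0,10]]'
python3 - <<'E'
from h import *
s=arm.get_state();print(s['tool_pos'],s['wrist_force'],s['joint_pos'].round(1))
E
```

```text
clock: 15.42
tool_pos: [619.4, -121.5, 131.7]
orientation: [179.9, 0.1, 7.3]
wrist_force: [-0.8, -4.3, -2.3]
grip_width: 24.1
finger_force: 61.6
[ 619.38958112 -121.48816262  131.71540427] [-0.83023381 -4.33760212 -2.25328013] [-17.9  42.   43.5  97.2 -34.1  54.9 -44.1]
```

```bash
python3 -m pendant '[[0,1.3,8,0,0,0,10],[0,2.3,15,0,0,0,10],[0,3,22,0,0,0,10],[0,3.3,28,0,0,0,10],[0,3.5,34,0,0,0,10],[0,3.5,38,0,0,0,10],[0,3.5,39.5,0,0,0,10],[0,3.5,39.5,0,0,0,10]]'
python3 -m pendant '[[0,0,0,0,0,0,10],[0,0,0.5,0,0,0,10]]'
```

```text
clock: 16.08
tool_pos: [620.0, -124.7, 95.2]
orientation: [180.0, -0.1, 7.4]
wrist_force: [-9.9, -0.8, 22.9]
grip_width: 24.1
finger_force: 64.4
clock: 16.25
tool_pos: [620.0, -124.7, 95.1]
orientation: [180.0, -0.1, 7.4]
wrist_force: [-10.1, -0.4, 27.6]
grip_width: 24.3
finger_force: 64.6
```

```bash
python3 -m pendant '[[0,0,0.7,0,0,0,10],[0,0,1,0,0,0,10],[0,0,1,0,0,0,10],[0,0,-3,0,0,0,10],[0,-0.2,-6,0,0,0,10]]'
python3 - <<'E'
from h import *
s=arm.get_state();print(s['tool_pos'],s['wrist_force'])
E
```

```text
clock: 16.67
tool_pos: [619.8, -124.5, 99.4]
orientation: [179.9, -0.0, 7.4]
wrist_force: [-1.5, -6.8, -2.8]
grip_width: 24.2
finger_force: 61.7
[ 619.84734007 -124.54390079   99.41832331] [-1.45423382 -6.84942392 -2.77283376]
```

```bash
python3 -m pendant '[[0,-0.9,-16.9,0,0,0,10],[0,-3.3,-34,0,0,0,10],[0,-13.6,-71.2,0,0,0,10],[0,-24.1,-94.8,0,0,0,10],[0,-37.4,-116.9,0,0,0,10],[0,-53.2,-137.3,0,0,0,10],[0,-71.3,-155.6,0,0,0,10],[0,-91.5,-171.6,0,0,0,10],[0,-113.5,-185.1,0,0,0,10],[0,-113.5,-185.1,0,0,0,10]]'
python3 -m pendant '[[0,-23.4,-10.8,0,0,0,10],[0,-48,-18.7,0,0,0,10],[0,-75.4,-23.8,0,0,0,10],[0,-103.3,-25.4,0,0,0,10],[0,-129,-23.6,0,0,0,10],[0,-153.3,-19,0,0,0,10],[0,-160,-17.5,0,0,0,10],[0,-160,-17.5,0,0,0,10],[0,-160,-17.5,0,0,0,10]]'
python3 - <<'E'
from h import *
s=arm.get_state();print(s['tool_pos'],s['wrist_force'])
E
```

```text
clock: 17.5
tool_pos: [605.1, -8.1, 286.5]
orientation: [-179.9, -0.1, 7.6]
wrist_force: [-3.0, -3.3, 5.1]
grip_width: 24.1
finger_force: 62.7
clock: 18.25
tool_pos: [585.2, 148.2, 301.5]
orientation: [-180.0, -0.0, 7.5]
wrist_force: [0.8, 1.9, 2.8]
grip_width: 24.1
finger_force: 62.3
[585.16288005 148.16480121 301.45350115] [0.75044315 1.86337125 2.76573292]
```

Handle is at about 1.85. Now release, retreat up, and check the cap height.

```bash
python3 -m pendant '[[0,0,0,0,0,0,40],[0,0,0,0,0,0,100],[0,0,0,0,0,0,100],[0,0,0,0,0,0,100],[0,0,-15,0,0,0,100],[0,0,-40,0,0,0,100],[0,0,-65,0,0,0,100],[0,0,-75,0,0,0,100],[0,0,-75,0,0,0,100]]'
python3 - <<'E'
from h import *
im,d,P=snap('wrist','w7')
w=world(*[a.ravel() for a in np.mgrid[0:384,0:512][::-1]],d.ravel(),P)
k=(np.hypot(w[:,0]-605.3,w[:,1])<17)&(w[:,2]>60)&(w[:,2]<120);print('cap z',np.percentile(w[k,2],[20,50,80]),w[k].mean(0))
k=(np.hypot(w[:,0]-605,w[:,1])<40)&(abs(w[:,2]-34)<2.5);print('rim',np.median(w[k,2]),cv2.minEnclosingCircle(w[k,:2].astype(np.float32)))
k=(w[:,2]>300)&(w[:,2]<345)&(im.max(2).ravel()<60)&(np.hypot(w[:,0]-588,w[:,1]-145)<70);print('grip',k.sum(),w[k].mean(0))
im,d,P=load('w6')
w=world(*[a.ravel() for a in np.mgrid[0:384,0:512][::-1]],d.ravel(),P)
k=(np.hypot(w[:,0]-605.3,w[:,1])<17)&(w[:,2]>60)&(w[:,2]<120);print('before: cap z',np.percentile(w[k,2],[20,50,80]),w[k].mean(0))
E
```

```text
clock: 19.0
tool_pos: [585.9, 146.4, 378.5]
orientation: [-180.0, -0.2, 7.3]
wrist_force: [-0.5, -0.3, -0.0]
grip_width: 85.5
finger_force: 0.0
cap z [93.22343581 93.96068415 94.76802949] [605.67776575   0.74703728  93.86430647]
rim 34.293916124951494 ((604.984130859375, 0.498228520154953), 33.74047088623047)
grip 4287 [589.38743261 148.16612363 330.22738176]
before: cap z [102.06968652 103.0209142  103.84319395] [605.86893609   1.45607111 101.08075854]
```

View pics/w7.png

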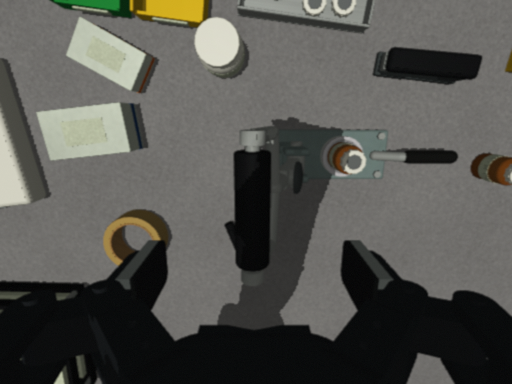

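The wrist view shows the vial in the nest at (345,158) with its cap 9 mm lower than before. The handle leans back at about (252,210) and the fingers are clear of it, so I hand in.

```bash
python3 -c "
from plant import arm
print(arm.finish_job())"
```

```text
the job is handed in; nothing more can be done
None
```

The job is handed in but no verdict came back: my last measurement showed the vial in the nest with its cap about 9 mm lower than before, and the press handle released leaning back past upright (about 1.85 rad).

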